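# Index the tube carousel three places

### The job

Bring the one tall tube on the tube carousel under the filling nozzle: it is three places away, so press the carousel's lever exactly three times, each time right down and then letting it come all the way up. Leave the lever of the cap press beside it alone.

Things in the scene. Friction and masses are not known exactly. Their poses are not given: they have to be found in the camera images.
- index_lever_paddle (a point): Centre of the top of the carousel lever's white square paddle (36 x 36 x 8 mm), on a bare metal arm out of the housing's front slot. Lever up: 88 mm above the bench, outer edge 13 degrees high; pressed right down with shut fingers: 56 mm straight lower. At rest z up, x level from paddle to housing (135 mm to the disc's axis, its rim at 63 mm).
- index_lever (a joint): Lever angle: 0 up, 0.45 rad right down on its stop. Sprung: about 2 N at the paddle to start, 8 N at the bottom; it comes up by itself in about 0.5 s. Its ratchet turns the carousel on the down stroke only, after about 0.07 rad of play; only a stroke right down, then all the way up, counts as a place.
- carousel (a joint): Turn of the white disc (144 mm wide, 84 mm high, 12 places; one tall tube to 150 mm, the rest short, to 106 mm) on a white housing. 0 at the start, grows anticlockwise from above, 0.524 rad (30 degrees) per full press; stays while the lever comes up. Nozzle on a thin post (216 mm) over the place farthest from the lever; the tall tube is there at 1.571 rad.
- press_lever (a joint): Lever of the cap press, a like machine with the same lever and paddle, but a white column 208 mm high in place of the disc and tubes; it stands to the left or right of the carousel. 0 up, 0.45 rad when pressed. Leave it alone.

How it is judged:
On the way, in this order (a step that is already met when the one before it is completed fails the run):
1. the carousel's lever is pressed right down for the first time (value of joint index_lever above 0.36 rad), for 0.05 s.
2. the lever is back up and the carousel stands 1 place on from its start (value of joint carousel between 0.374 and 0.674 rad and value of joint index_lever below 0.1 rad), for 0.1 s.
3. the carousel's lever is pressed right down for the second time (value of joint index_lever above 0.36 rad), for 0.05 s.
4. the lever is back up and the carousel stands 2 places on from its start (value of joint carousel between 0.897 and 1.197 rad and value of joint index_lever below 0.1 rad), for 0.1 s.
5. the carousel's lever is pressed right down for the third time (value of joint index_lever above 0.36 rad), for 0.05 s.
6. the lever is back up and the carousel stands 3 places on from its start (value of joint carousel between 1.421 and 1.721 rad and value of joint index_lever below 0.1 rad), for 0.1 s.
At the end, for the whole second after the job is handed in: The carousel stands still three places (1.571 rad) on from its start, within 0.15 rad, so that the tall tube is under the nozzle; its lever is up again (below 0.1 rad), and so is that of the cap press (below 0.1 rad) (all of step 6 and velocity of joint carousel below 0.05 rad/s and value of joint press_lever below 0.1 rad); the robot touches nothing.
It fails at once if the lever of the cap press is pressed (more than 0.15 rad) (value of joint press_lever above 0.15 rad).
It also fails if it takes over 45 s, if anything falls off the work surface, if the arm or the gripper's body presses on something with over 40 N, if the wrist force passes 120 N, or if a joint passes its speed limit or range.

### The arm

A 6-joint arm with a two-finger parallel gripper is mounted at the origin on the work surface. World frame = base frame: x ahead of the robot, y to its left, z up, the work surface at z = 0. Lengths are in m, angles in rad, forces in N, time in s.
With the tool pointing down it reaches from about 0.275 to 0.825 m from the base axis. Payload 4.9 kg.
Tool frame: the origin (TCP) lies midway between the tips of the shut fingers; the grasp point (between the pads) lies grasp_offset behind it (grasp_offset is the distance from the TCP to the grasp point, in m); y points along the fingers, x is the direction in which the jaws open and shut, and the axes are right-handed (so a half turn about y gives the same grasp; the last joint's range is limited). The gripper opens to 85 mm and grips with 20 to 120 N. Pads are 22 mm wide; open, the fingers measure 114 mm over their backs; the gripper's body (76 mm by 85 mm) begins 54 mm behind the grasp point. The pads swing forward as they close: fully open they stand 13 mm farther back than shut.
Start: joints at [-1.236, 0.326, -0.193, 1.052, 0, 1.437], TCP at [0.249, -0.491, 0.196] pointing down, gripper open.
Joint ranges: [-2.65, 2.65], [-0.97, 1.79], [-1.3, 1.35], [-1.93, 2.1], [-1.47, 1.37], [-3.14, 3.14]. Speed limits (rad/s): [2.57, 2.57, 3.14, 3.14, 3.14, 3.14].

### API

Orientations are given as a rotation vector (axis times angle).
In Python, from plant import * gives the robot as it stands.
- The arm moves only by the tool move_arm, never from a script. Its argument "steps" is a list of rows, each a list of 2 entries, a list of its own where there are three numbers: the shift along the world's x, y, z in units of 0.4 m (1.0 is 0.4 m), then the turn, a rotation vector about the world's x, y, z in units of pi/4 rad (1.0 is pi/4 rad). A call has 1 to 12 rows; each row shifts and turns the commanded pose from where the row before left it; what a row does not reach is not made up. A row lasts 1/12 s, in which the tool goes at most 41.7 mm and 7.16 degrees, less where a joint would pass 70% of its speed; a pose out of reach is approached as far as the arm can. A call with a number of a shift or a turn outside -1 to 1 is refused whole. A call with a gripper value outside its range is refused whole. "hand" is the finger opening in mm, from 0 to 85.4, set as the call begins (left out, the last holds). The fingers move at their own pace and stop on an object; the grip force is fixed at half the most. Time passes only in rows, so rows that do not move let the fingers close. It gives the time, the measured TCP pose, the force and the opening at its end, in the units of the state.
- observe(): the state, without advancing time (a new reading comes with each control period).
- grab_frame(name): name is "scene" or "top" or "wrist"; returns a dict with "frame" (420x560x3 uint8, blue, green, red), "range_z" (420x560 float32, m along the optical axis (not along the pixel's ray), 0 where there is no reading), "mtx" (3x3 intrinsics, pixels), "eye" and "attitude" of the camera in the world. Camera axes: x right, y down, z forward; pixel columns grow to the right and rows downward; lengths in m; the calibration is good to about 2 mm. A picture is of the moment at which its call begins.
- job_done(): hands the job in, once; it reports no verdict.
Trained networks look in the newest picture that a camera, given by its name, has taken for a name from the list of things; names that differ only in an ending like _2 or _b are one class to them, and where a whole thing is asked for, a point or a joint stands for the part that bears it (a point fixed in the world has none). Each returns a list of dicts, best first, with "p" (0 to 1); they miss things now and then, are a little off and sometimes report something else, mostly with a low value. They report only what shows in the picture. A call takes as long as a camera call.
- search_frame(camera, thing): "bbox" ([left, top, right, bottom] in pixels, round what is visible of it).
- tip_of(camera, thing): "centre" ([row, column] in pixels: a listed point, or the origin of a listed thing).
The state is a dict: "time": time; "joint_pos": joint angles; "qd": joint speeds; "joint_efforts": joint torques, N m; "position": TCP position; "eef_rot": TCP orientation; "contact_force": force on the tool from outside, world axes, zero at the start; "torque": the same for the moment, N m; "opening": opening from 0.0 (shut) to 1.0 (fully open).
Only numpy, scipy, OpenCV 4.12 (cv2) and the standard library are available. Lean on these libraries where they do the work, as an engineer would, in place of code of your own. Each camera call takes 0.05 s, during which the arm holds its last target. There are 200 camera calls.

## Working session

There is one attempt and no reset: what is moved stays moved. The work goes in short steps, Python scripts to look and compute and a tool call to move; the robot and the scene stay as the last step left them, time stands still between calls to the robot, and variables do not carry over. Pictures are saved under pics/ and viewed, about 8 in all and at most 12, crops included, and the job is handed in when it is done.

Besides the shell and the picture viewer there is one more tool, called after "Emit:" as name(argument=value, ...) on one line, values as JSON. move_arm: Moves the arm, as the interface text tells. Shifts and turns lie within -1 to 1; 1 stands for 0.4 m of shift or pi/4 rad of turn. Its arguments: {"type":"object","properties":{"steps":{"type":"array"},"hand":{"type":"number"}},"required":["steps"]}

```bash
mkdir -p pics
cat > h.py <<'E'
from plant import *
import numpy as np, cv2
from scipy.spatial.transform import Rotation as R
def rot(a):
    a=np.asarray(a,float)
    return a if a.shape==(3,3) else R.from_rotvec(a).as_matrix() if a.size==3 else R.from_quat(a).as_matrix()
def px2w(f,r,c,z=None):
    K=f["mtx"]; d=np.array([(c-K[0,2])/K[0,0],(r-K[1,2])/K[1,1],1.])
    if z is None:
        r0,c0=int(round(r)),int(round(c)); p=f["range_z"][max(r0-2,0):r0+3,max(c0-2,0):c0+3]; p=p[p>0]
        s=np.median(p) if p.size else np.nan
    else:
        w=rot(f["attitude"])@d; s=(z-f["eye"][2])/w[2]
    return np.asarray(f["eye"])+rot(f["attitude"])@(d*s)
E
python3 - <<'E'
from h import *
np.set_printoptions(precision=4,suppress=True)
ims=[]
for cam in("scene","top"):
    f=grab_frame(cam); im=f["frame"].copy()
    print(cam,f["eye"],np.shape(f["attitude"]))
    for t in("index_lever_paddle",):
        for d in tip_of(cam,t)[:3]:
            r,c=d["centre"]; print(t,d["p"],r,c,px2w(f,r,c),px2w(f,r,c,.088)); cv2.circle(im,(int(c),int(r)),4,(0,0,255),1)
    for t in("carousel","press_lever","index_lever"):
        for d in search_frame(cam,t)[:2]: print(t,d)
    cv2.imwrite(f"pics/{cam}0.png",im)
s=observe();print(s)
E
```

```text
scene [ 0.5487 -0.3723  0.7881] (3,)
index_lever_paddle 0.97 346.7 222.9 [ 0.4468 -0.2921  0.0872] [ 0.4469 -0.2922  0.088 ]
carousel {'bbox': [258.6, 292.3, 340.8, 380.9], 'p': 0.95}
press_lever {'bbox': [238.7, 96.9, 276.9, 118.6], 'p': 0.85}
index_lever {'bbox': [207.6, 335.5, 259.0, 360.6], 'p': 0.82}
top [ 0.4437 -0.0503  0.8861] (3,)
index_lever_paddle 0.98 264.7 440.7 [ 0.45   -0.2956  0.0869] [ 0.45   -0.2953  0.088 ]
carousel {'bbox': [376.8, 149.5, 470.8, 234.7], 'p': 0.79}
press_lever {'bbox': [117.6, 217.5, 149.1, 266.2], 'p': 0.67}
index_lever {'bbox': [426.9, 230.2, 450.8, 280.9], 'p': 0.61}
{'time': 0.5, 'joint_pos': array([-1.2362,  0.3262, -0.1926,  1.052 , -0.    ,  1.4366]), 'qd': array([-0.0002,  0.0007,  0.0017, -0.0001, -0.0008,  0.0003]), 'joint_efforts': array([  0.0002, -44.2962,  26.2539,   0.0028,  -0.0002,   0.    ]), 'position': array([ 0.2485, -0.4906,  0.1961]), 'eef_rot': array([-1.3952,  0.8574, -0.8573]), 'contact_force': array([ 0.3623,  0.7341, -0.0621]), 'torque': array([-0.0377,  0.0168,  0.0455]), 'opening': 1.0019662911963285}
```

View pics/top0.png

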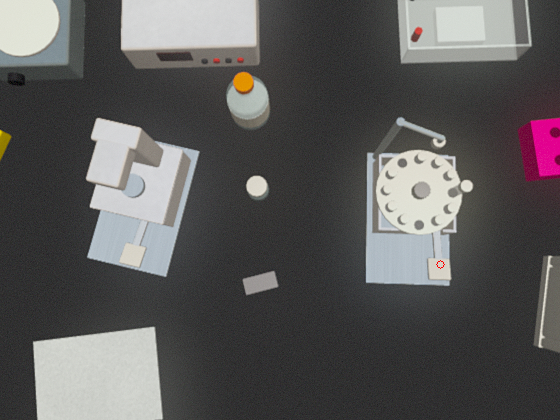

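View pics/scene0.png

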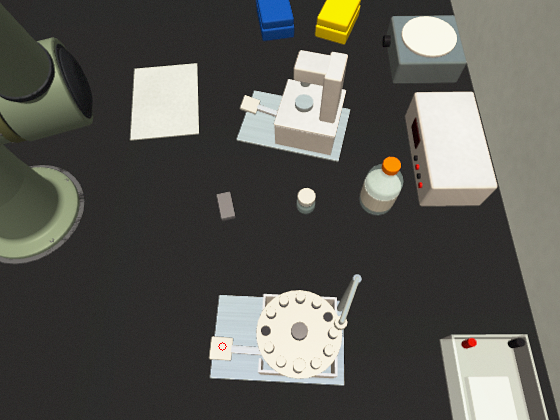

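Run:
```python
from h import *
np.set_printoptions(precision=3,suppress=True)
s=observe();print(rot(s["eef_rot"]))
f=grab_frame("top"); K=f["mtx"]
v,u=np.mgrid[0:420,0:560]; z=f["range_z"]
P=np.stack([(u-K[0,2])/K[0,0]*z,(v-K[1,2])/K[1,1]*z,z],-1)@rot(f["attitude"]).T+f["eye"]
m=(z>0)&(abs(P[...,2]-.088)<.014)&(u>415)&(u<460)&(v>225)&(v<290)
Q=P[m];print(len(Q),Q.min(0),Q.max(0),Q.mean(0))
c=f["frame"].astype(int).min(-1)>150
q=Q[c[m]];print("white",len(q),q.min(0),q.max(0),q.mean(0)); print(cv2.minAreaRect((q[:,:2]*1000).astype(np.float32)))
for n,m2 in(("disc",(abs(P[...,2]-.084)<.005)&(u>360)&(u<490)&(v>130)&(v<225)),):
    q=P[m2];print(n,q.min(0),q.max(0),cv2.minEnclosingCircle((q[:,:2]*1000).astype(np.float32)))
m3=(P[...,2]>.12)&(u>340)&(v>100)&(v<280);q=P[m3];print("tall",len(q));
for a in q[::max(1,len(q)//25)]:print(a)
```

```text
[[ 0.452 -0.     0.892]
 [-0.892  0.     0.452]
 [-0.    -1.    -0.   ]]
867 [ 0.427 -0.327  0.074] [ 0.515 -0.259  0.094] [ 0.466 -0.289  0.085]
white 799 [ 0.427 -0.327  0.074] [ 0.514 -0.259  0.094] [ 0.465 -0.29   0.085]
((470.5358581542969, -292.44171142578125), (68.0545883178711, 87.40290832519531), 88.97042846679688)
disc [ 0.517 -0.338  0.079] [ 0.655 -0.195  0.089] ((586.2613525390625, -257.91534423828125), 86.69287872314453)
tall 926
[ 0.444 -0.05   0.886]
[ 0.657 -0.206  0.206]
[ 0.651 -0.213  0.217]
[ 0.65  -0.207  0.209]
[ 0.647 -0.222  0.214]
[ 0.645 -0.242  0.215]
[ 0.643 -0.23   0.213]
[ 0.64  -0.246  0.214]
[ 0.649 -0.207  0.178]
[ 0.636 -0.249  0.215]
[ 0.634 -0.265  0.216]
[ 0.649 -0.213  0.157]
[ 0.629 -0.271  0.215]
[ 0.628 -0.265  0.211]
[ 0.631 -0.261  0.189]
[ 0.625 -0.261  0.197]
[ 0.621 -0.273  0.201]
[ 0.444 -0.05   0.886]
[ 0.576 -0.325  0.152]
[ 0.572 -0.319  0.151]
[ 0.569 -0.325  0.148]
[ 0.566 -0.326  0.149]
[ 0.562 -0.326  0.151]
[ 0.444 -0.05   0.886]
[ 0.444 -0.05   0.886]
[ 0.444 -0.05   0.886]
```

Emit:
move_arm(steps=[[[0.049,0.049,0],[0,0,0]],[[0.049,0.049,0],[0,0,0]],[[0.049,0.049,0],[0,0,0]],[[0.049,0.049,0],[0,0,0]],[[0.049,0.049,0],[0,0,0]],[[0.049,0.049,0],[0,0,0]],[[0.049,0.049,0],[0,0,0]],[[0.049,0.049,0],[0,0,0]],[[0.049,0.049,0],[0,0,0]],[[0.049,0.049,0],[0,0,0]],[[0,0,-0.09],[0,0,0]],[[0,0,-0.05],[0,0,0]]], hand=0)

```text
time: 1.55
position: [0.4457, -0.2934, 0.139]
eef_rot: [-1.396, 0.854, -0.856]
contact_force: [-0.8, 0.8, -0.6]
opening: 0.004
```

```bash
python3 - <<'E'
from h import *
for cam in("scene","wrist"):
    f=grab_frame(cam); s=observe(); im=f["frame"].copy()
    for d in tip_of(cam,"index_lever_paddle")[:2]:
        r,c=d["centre"]; print(cam,d,px2w(f,r,c,.088).round(4))
    Rw=rot(f["attitude"])
    def pr(p):
        q=Rw.T@(np.array(p)-f["eye"]);q=f["mtx"]@q;return tuple(int(round(x)) for x in q[:2]/q[2])
    x,y,_=s["position"]
    cv2.circle(im,pr((x,y,.088)),2,(0,0,255),-1)
    if cam=="scene": im=cv2.resize(im[260:420,150:370],None,fx=3,fy=3)
    cv2.imwrite(f"pics/{cam}1.png",im); print(s["position"])
E
python3 -c "
import cv2,numpy as np
a=cv2.imread('pics/scene1.png');b=cv2.imread('pics/wrist1.png')
a=cv2.resize(a,(400,290));b=cv2.resize(b,(400,300))[:290]
cv2.imwrite('pics/m1.png',np.hstack([a,b]))"
```

```text
scene {'centre': [348.6, 218.8], 'p': 0.88} [ 0.4403 -0.2952  0.088 ]
[ 0.44288774 -0.29185109  0.1350649 ]
wrist {'centre': [214.6, 278.6], 'p': 0.81} [ 0.4426 -0.2956  0.088 ]
[ 0.44351556 -0.29353518  0.1389767 ]
```

View pics/m1.png

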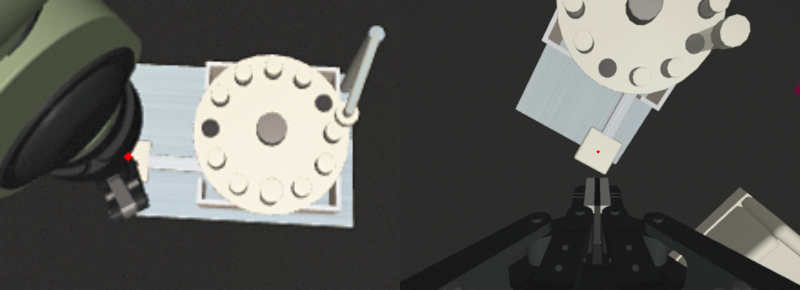

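The wrist view shows the paddle right under the tool (red dot on the paddle's centre at about (598,152) of the montage), and the gripper clear of the disc.

Emit:
move_arm(steps=[[[0,0,-0.05],[0,0,0]],[[0,0,-0.05],[0,0,0]],[[0,0,-0.05],[0,0,0]],[[0,0,-0.05],[0,0,0]],[[0,0,-0.04],[0,0,0]],[[0,0,0],[0,0,0]],[[0,0,0],[0,0,0]]])

```text
time: 2.33
position: [0.445, -0.2957, 0.0454]
eef_rot: [-1.395, 0.857, -0.859]
contact_force: [-0.9, 0.4, 2.0]
opening: -0.003
```

Emit:
move_arm(steps=[[[0,0,-0.015],[0,0,0]],[[0,0,-0.01],[0,0,0]],[[0,0,0],[0,0,0]],[[0,0,0],[0,0,0]]])

```text
time: 2.67
position: [0.4451, -0.296, 0.0354]
eef_rot: [-1.396, 0.856, -0.86]
contact_force: [-2.4, -1.9, 3.6]
opening: -0.002
```

Emit:
move_arm(steps=[[[0,0,-0.01],[0,0,0]],[[0,0,0],[0,0,0]],[[0,0,0],[0,0,0]]])

```text
time: 2.92
position: [0.4451, -0.2957, 0.0309]
eef_rot: [-1.396, 0.856, -0.859]
contact_force: [-1.6, -2.7, 4.7]
opening: 0.002
```

Run:
```python
from h import *
f=grab_frame("wrist"); cv2.imwrite("pics/w2.png",f["frame"]); F=[]
f2=grab_frame("scene"); cv2.imwrite("pics/s2.png",cv2.resize(f2["frame"][260:420,150:370],None,fx=3,fy=3))
a=cv2.resize(f["frame"],(400,300)); b=cv2.resize(f2["frame"][260:420,160:370],(400,300));cv2.imwrite("pics/m2.png",np.hstack([b,a]))
s=observe();print(s["position"],s["contact_force"])
```

```text
[ 0.44516713 -0.29559126  0.03084115] [-0.42754093 -3.64773044  4.52153878]
```

View pics/m2.png

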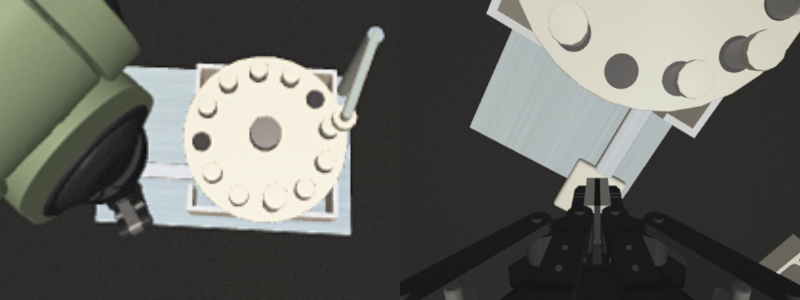

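Run:
```python
from h import *
np.set_printoptions(precision=3,suppress=True)
f=grab_frame("wrist"); s=observe(); print(s["position"],s["contact_force"])
print(tip_of("wrist","index_lever_paddle"),search_frame("wrist","index_lever_paddle"))
for (c,r) in [(565,185),(575,170),(562,200),(590,165),(615,195),(620,140),(640,115),(600,183),(530,130)]:
    print(c,r,px2w(f,r*1.4,(c-400)*1.4))
cv2.imwrite("pics/w3.png",cv2.resize(f["frame"][180:320,190:370],None,fx=4,fy=4))
```

```text
[ 0.445 -0.296  0.031] [-0.863 -3.068  5.321]
[] [{'bbox': [215.4, 154.1, 353.4, 294.3], 'p': 0.56}]
565 185 [ 0.44  -0.276  0.065]
575 170 [ 0.453 -0.277  0.065]
562 200 [ 0.43  -0.279  0.066]
590 165 [ 0.459 -0.285  0.063]
615 195 [ 0.457 -0.302  0.085]
620 140 [ 0.483 -0.294  0.064]
640 115 [ 0.502 -0.297  0.062]
600 183 [ 0.457 -0.293  0.078]
530 130 [ 0.444 -0.233  0.004]
```

View pics/w3.png

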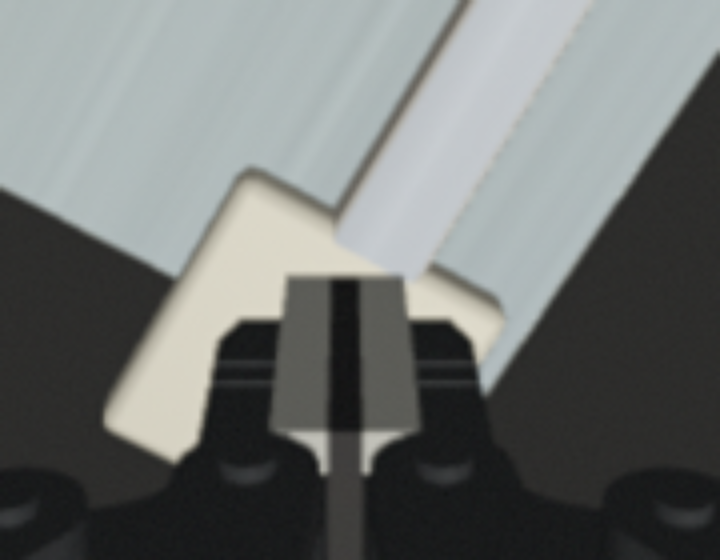

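Run:
```python
from h import *
np.set_printoptions(precision=3,suppress=True,linewidth=180)
f=grab_frame("wrist"); s=observe(); Rw=rot(f["attitude"]); print(s["position"],s["contact_force"],f["eye"]);print(Rw)
q=f["mtx"]@(Rw.T@(s["position"]-f["eye"]));print("tcp px (col,row)",q[:2]/q[2],q[2])
for r in range(236,300,4): print(r,[px2w(f,r,c)[2].round(3) for c in range(215,320,6)])
print([px2w(f,r,270) for r in (244,250,256,270,284)])
```

```text
[ 0.445 -0.295  0.031] [-0.222 -2.461  5.027] [ 0.511 -0.263  0.208]
[[ 0.453 -0.855 -0.253]
 [-0.891 -0.434 -0.131]
 [ 0.002  0.284 -0.959]]
tcp px (col,row) [273.437 239.348] 0.19091928685107007
236 [np.float64(0.005), np.float64(0.005), np.float64(0.005), np.float64(0.004), np.float64(0.005), np.float64(0.064), np.float64(0.065), np.float64(0.065), np.float64(0.065), np.float64(0.064), np.float64(0.064), np.float64(0.064), np.float64(0.064), np.float64(0.064), np.float64(0.065), np.float64(0.005), np.float64(0.005), np.float64(0.005)]
240 [np.float64(-0.0), np.float64(0.005), np.float64(0.005), np.float64(0.005), np.float64(0.005), np.float64(0.065), np.float64(0.065), np.float64(0.065), np.float64(0.065), np.float64(0.065), np.float64(0.065), np.float64(0.065), np.float64(0.065), np.float64(0.064), np.float64(0.064), np.float64(0.005), np.float64(0.004), np.float64(0.005)]
244 [np.float64(-0.0), np.float64(-0.001), np.float64(0.005), np.float64(0.005), np.float64(0.064), np.float64(0.065), np.float64(0.065), np.float64(0.065), np.float64(0.065), np.float64(0.065), np.float64(0.06
[... 4067 characters left out ...]
.11), np.float64(0.108), np.float64(0.103), np.float64(0.103), np.float64(0.103), np.float64(0.107), np.float64(0.109), np.float64(0.11), np.float64(0.11), np.float64(0.108), np.float64(-0.0)]
296 [np.float64(-0.001), np.float64(-0.0), np.float64(-0.0), np.float64(0.108), np.float64(0.11), np.float64(0.111), np.float64(0.113), np.float64(0.111), np.float64(0.11), np.float64(0.109), np.float64(0.103), np.float64(0.103), np.float64(0.11), np.float64(0.111), np.float64(0.112), np.float64(0.112), np.float64(0.111), np.float64(0.11)]
[array([ 0.455, -0.289,  0.065]), array([ 0.455, -0.289,  0.071]), array([ 0.455, -0.289,  0.078]), array([ 0.455, -0.289,  0.09 ]), array([ 0.455, -0.289,  0.101])]
```

The disc has turned only about 8° and the wrist depth shows the paddle at z≈0.065. The real fingertips also show at about 0.067, although the TCP reads 0.031. So the lever is only half way down; I'll continue in small steps on force and depth.

Emit:
move_arm(steps=[[[0,0,-0.015],[0,0,0]],[[0,0,-0.015],[0,0,0]],[[0,0,-0.01],[0,0,0]],[[0,0,0],[0,0,0]],[[0,0,0],[0,0,0]]])

```text
time: 3.63
position: [0.4451, -0.2951, 0.0142]
eef_rot: [-1.395, 0.856, -0.858]
contact_force: [0.2, -2.9, 4.6]
opening: 0.001
```

```bash
cat >> h.py <<'E'
def chk():
    f=grab_frame("wrist"); s=observe()
    K=f["mtx"];v,u=np.mgrid[200:300:2,190:330:2];
    P=np.array([px2w(f,a,b) for a,b in zip(v.ravel(),u.ravel())])
    t=s["position"]; m=(P[:,2]>.012)&(P[:,2]<.12)
    m1=m&(abs(P[:,0]-.445)<.012)&(P[:,1]>-.2815)&(P[:,1]<-.272)
    n=np.array([.892,.452]); d=(P[:,:2]-t[:2])
    m2=m&(abs(d@n-.0115)<.003)&(abs(d@np.array([.452,-.892]))<.01)
    print("t",s["time"],"pos",t.round(4),"F",s["contact_force"].round(1),"paddle z",np.median(P[m1,2]).round(4),m1.sum(),"finger low z",P[m2,2].min().round(4) if m2.any() else None)
E
python3 -c "
from h import *;chk()"
```

```text
t 3.6833 pos [ 0.4451 -0.2951  0.0143] F [-0.2 -2.   5.1] paddle z 0.0482 221 finger low z 0.0484
```

Emit:
move_arm(steps=[[[0,0,-0.015],[0,0,0]],[[0,0,-0.015],[0,0,0]],[[0,0,0],[0,0,0]],[[0,0,0],[0,0,0]]])

```text
time: 4.02
position: [0.446, -0.295, 0.0024]
eef_rot: [-1.394, 0.855, -0.859]
contact_force: [0.7, -2.4, 6.1]
opening: -0.001
```

Emit:
move_arm(steps=[[[0,0,-0.01],[0,0,0]],[[0,0,0],[0,0,0]],[[0,0,0],[0,0,0]]])

```text
time: 4.27
position: [0.4466, -0.2951, -0.0007]
eef_rot: [-1.394, 0.854, -0.86]
contact_force: [1.2, -0.4, 10.1]
opening: -0.001
```

```bash
python3 -c "
from h import *;chk()"
```

```text
t 4.3167 pos [ 0.4466 -0.2952 -0.0007] F [ 1.1 -1.3 10.8] paddle z 0.0324 203 finger low z 0.0331
```

Emit:
move_arm(steps=[[[0,0,-0.008],[0,0,0]],[[0,0,0],[0,0,0]],[[0,0,0],[0,0,0]]])

```text
time: 4.57
position: [0.4469, -0.2954, -0.0014]
eef_rot: [-1.394, 0.852, -0.861]
contact_force: [-4.6, 3.5, 32.9]
opening: 0.001
```

```bash
python3 -c "
from h import *;chk()"
```

```text
t 4.6167 pos [ 0.4469 -0.2955 -0.0014] F [-5.2  3.8 33.2] paddle z 0.0321 198 finger low z 0.0329
```

On the stop (33 N, paddle at 0.032). Lifting clear.

Emit:
move_arm(steps=[[[0,0,0.06],[0,0,0]],[[0,0,0.06],[0,0,0]],[[0,0,0.06],[0,0,0]],[[0,0,0.06],[0,0,0]],[[0,0,0.06],[0,0,0]],[[0,0,0.06],[0,0,0]],[[0,0,0],[0,0,0]],[[0,0,0],[0,0,0]],[[0,0,0],[0,0,0]],[[0,0,0],[0,0,0]],[[0,0,0],[0,0,0]],[[0,0,0],[0,0,0]]])

```text
time: 5.62
position: [0.4439, -0.294, 0.1377]
eef_rot: [-1.395, 0.859, -0.855]
contact_force: [-0.3, 0.1, 0.2]
opening: 0.004
```

```bash
cat >> h.py <<'E'
def tall():
    f=grab_frame("top");K=f["mtx"];z=f["range_z"]
    v,u=np.mgrid[0:420,0:560]
    P=np.stack([(u-K[0,2])/K[0,0]*z,(v-K[1,2])/K[1,1]*z,z],-1)@rot(f["attitude"]).T+f["eye"]
    m=(z>0)&(abs(P[...,2]-.150)<.006)&(np.hypot(P[...,0]-.584,P[...,1]+.266)<.08)
    q=P[m].mean(0);print("tall",m.sum(),q.round(4),"angle",np.degrees(np.arctan2(q[1]+.266,q[0]-.584)).round(1))
    m=(z>0)&(abs(P[...,2]-.084)<.003)&(u>360)&(u<490)&(v>130)&(v<232)
    q=P[m];print("disc bbox",np.percentile(q[:,:2],[1,99],axis=0).round(3))
    return f
E
python3 -c "
from h import *;chk();f=tall();g=grab_frame('scene')
b=cv2.resize(f['frame'][100:300,340:500],(400,500));c=cv2.resize(g['frame'][260:420,160:370],(400,300))
cv2.imwrite('pics/m4.png',np.hstack([b,np.vstack([c,np.zeros((200,400,3),np.uint8)])]))"
```

```text
t 5.6667 pos [ 0.4441 -0.2942  0.138 ] F [-0.6 -0.4 -0.2] paddle z 0.0884 47 finger low z 0.0864
tall 125 [ 0.5976 -0.3159  0.1495] angle -74.7
disc bbox [[ 0.508 -0.333]
 [ 0.641 -0.199]]
```

View pics/m4.png

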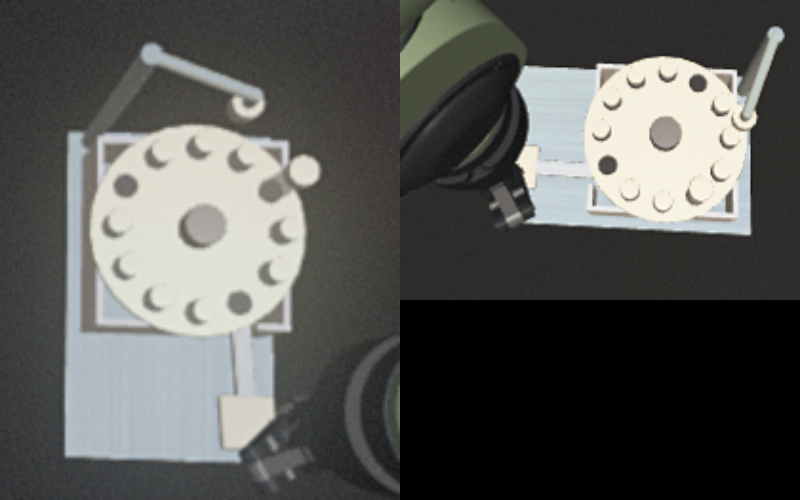

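One place on (tall tube turned about 31°), with the lever up at 0.088. Second stroke.

Emit:
move_arm(steps=[[[0,0,-0.05],[0,0,0]],[[0,0,-0.05],[0,0,0]],[[0,0,-0.05],[0,0,0]],[[0,0,-0.05],[0,0,0]],[[0,0,-0.05],[0,0,0]],[[0,0,-0.05],[0,0,0]],[[0,0,-0.04],[0,0,0]],[[0,0,-0.02],[0,0,0]],[[0,0,0],[0,0,0]],[[0,0,0],[0,0,0]],[[0,0,0],[0,0,0]],[[0,0,0],[0,0,0]]])

```text
time: 6.77
position: [0.4454, -0.2952, -0.0017]
eef_rot: [-1.396, 0.855, -0.859]
contact_force: [-7.1, 5.7, 30.9]
opening: -0.002
```

```bash
python3 -c "
from h import *;chk()"
```

```text
t 6.8167 pos [ 0.4454 -0.2952 -0.0017] F [-7.2  6.2 31.7] paddle z 0.0322 210 finger low z 0.0326
```

Emit:
move_arm(steps=[[[0,0,0.06],[0,0,0]],[[0,0,0.06],[0,0,0]],[[0,0,0.06],[0,0,0]],[[0,0,0.06],[0,0,0]],[[0,0,0.06],[0,0,0]],[[0,0,0.06],[0,0,0]],[[0,0,0],[0,0,0]],[[0,0,0],[0,0,0]],[[0,0,0],[0,0,0]],[[0,0,0],[0,0,0]],[[0,0,0],[0,0,0]],[[0,0,0],[0,0,0]]])

```text
time: 7.82
position: [0.4439, -0.2942, 0.1378]
eef_rot: [-1.395, 0.859, -0.856]
contact_force: [-1.1, 0.5, -0.1]
opening: -0.001
```

```bash
sed -i 's/q\[0\]-.584/q[0]-.575/' h.py; python3 -c "
from h import *;chk();tall()"
```

```text
t 7.8667 pos [ 0.4441 -0.2943  0.138 ] F [-0.1  0.1 -0.1] paddle z 0.0885 49 finger low z 0.0864
tall 124 [ 0.6196 -0.2965  0.1492] angle -34.3
disc bbox [[ 0.508 -0.334]
 [ 0.641 -0.199]]
```

Two places on (-34°, as predicted). Third stroke.

Emit:
move_arm(steps=[[[0,0,-0.05],[0,0,0]],[[0,0,-0.05],[0,0,0]],[[0,0,-0.05],[0,0,0]],[[0,0,-0.05],[0,0,0]],[[0,0,-0.05],[0,0,0]],[[0,0,-0.05],[0,0,0]],[[0,0,-0.04],[0,0,0]],[[0,0,-0.02],[0,0,0]],[[0,0,0],[0,0,0]],[[0,0,0],[0,0,0]],[[0,0,0],[0,0,0]],[[0,0,0],[0,0,0]]])

```text
time: 8.92
position: [0.4453, -0.2952, -0.0017]
eef_rot: [-1.396, 0.855, -0.859]
contact_force: [-6.5, 6.3, 31.5]
opening: 0.001
```

```bash
python3 -c "
from h import *;chk()"
```

```text
t 8.9667 pos [ 0.4453 -0.2951 -0.0018] F [-7.2  5.9 32.1] paddle z 0.0323 212 finger low z 0.0328
```

Emit:
move_arm(steps=[[[0,0,0.06],[0,0,0]],[[0,0,0.06],[0,0,0]],[[0,0,0.06],[0,0,0]],[[0,0,0.06],[0,0,0]],[[0,0,0.06],[0,0,0]],[[0,0,0.06],[0,0,0]],[[-0.03,-0.03,0.06],[0,0,0]],[[-0.05,-0.05,0.03],[0,0,0]],[[-0.05,-0.05,0],[0,0,0]],[[-0.05,-0.05,0],[0,0,0]],[[0,0,0],[0,0,0]],[[0,0,0],[0,0,0]]])

```text
time: 9.97
position: [0.3717, -0.3674, 0.1747]
eef_rot: [-1.394, 0.859, -0.859]
contact_force: [-0.0, -0.1, -0.7]
opening: 0.003
```

```bash
python3 -c "
from h import *;f=tall();print(observe()['position'],observe()['contact_force'])
for d in tip_of('top','index_lever_paddle')[:1]: print(d,px2w(f,*d['centre']))
cv2.imwrite('pics/top5.png',f['frame'])"
```

```text
tall 108 [ 0.6281 -0.2685  0.1493] angle -2.7
disc bbox [[ 0.508 -0.334]
 [ 0.641 -0.199]]
[ 0.37223793 -0.36665952  0.17461883] [-0.05390977 -0.28143303  0.05282853]
```

View pics/top5.png

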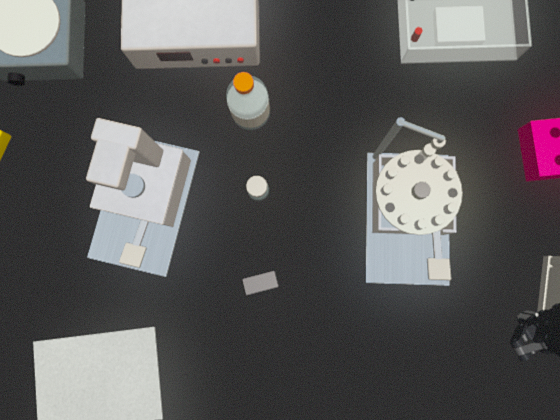

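The tall tube is at about (430,150), below the nozzle head at (439,142). The carousel paddle is up at (439,269), the press lever is unchanged, and the arm is clear at the right edge.

```bash
python3 -c "
from plant import *;print(job_done())"
```

```text
the job is handed in; nothing more can be done
None
```

I pressed the carousel lever three times, each time down to its stop and then fully up. The job is handed in at about 10 s of the 45 s.

- **Presses:** each stroke ended with the paddle at z ≈ 0.032 m and 31–33 N on the stop. After strokes 1 and 2 the paddle measured 0.088 m, fully up. After stroke 3 I only judged it up from the final picture, because the detector returned nothing for the paddle there.
- **Carousel:** the tall tube stood at about -96°, -65°, -34° and -3° before and after each press, which is about 31° per place. The last picture shows it under the nozzle, the cap press lever unmoved and the arm clear with about 0 N on it.
- **Disagreement:** the reported TCP lay about 34 mm lower than the fingertips the wrist camera showed. So my first descent stopped halfway down the first stroke. I carried on down from there by force and wrist-camera depth without letting the lever up.

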